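# Index the filling carousel to the open vial

## Robot

A 6-joint arm with a two-finger parallel gripper is mounted at the origin on the work surface. World frame = base frame: x ahead of the robot, y to its left, z up, the work surface at z = 0. Lengths are in mm, angles in rad, forces in N, time in s.
With the tool pointing down it reaches from about 300 to 775 mm from the base axis. Payload 14.6 kg.
Tool frame: the origin (TCP) lies at the very end of the fingers, on their centre line; the grasp point (between the pads) lies 19 mm behind it; z points along the fingers, y is the line along which they close (so a half turn about z gives the same grasp; the last joint's range is limited). The gripper opens to 85 mm and grips with 20 to 120 N. Pads are 22 mm wide; open, the fingers measure 114 mm over their backs; the gripper's body (76 mm by 85 mm) begins 54 mm behind the grasp point. The pads swing forward as they close: fully open they stand 13 mm farther back than shut.
Start: joints at [1.065, 0.3, 1.521, -0, 1.321, -0.067], TCP at [233.666, 497.885, 231.281] pointing down, gripper open.
Joint ranges: [-3.03, 3.03], [-0.79, 2.21], [0.23, 2.52], [-1.04, 4.18], [0, 3.07], [-2.55, 2.55]. Speed limits (rad/s): [2.22, 2.22, 2.57, 3.14, 3.14, 3.14].

## Interface

Orientations are given as a rotation vector (axis times angle).
In Python, from rig import bot, get_image, get_calibration gives the robot as it stands. The module is installed in compiled form; this text tells all that it offers.
- The arm moves only by the tool arm_command, never from a script. Its arguments are lists of equal length, an entry for each row: "dp": the shift along the tool's x, y, z as a fraction of full scale, a list of three; "roll": the turn about the tool's z as a fraction of full scale; "claw": the finger opening in mm, from 0 to 85.4. A call has 1 to 20 rows; each row is the pose to reach, as a shift and turn from the pose commanded when the call began, along the tool's axes at that moment, turning the shorter way round; what a row does not reach only later rows make up. Full scale, the value 1, is 400 mm for a shift and 180 degrees for a turn. A row lasts 1/12 s, in which the tool goes at most 41.7 mm and 7.16 degrees, less where a joint would pass 70% of its speed; a pose out of reach is approached as far as the arm can. A call with a number of a shift or a turn outside -1 to 1 is refused whole. A call with a gripper value outside its range is refused whole. The fingers move at their own pace and stop on an object; "newtons" is the grip in N (left out, the last holds). Time passes only in rows, so rows that repeat a pose let the fingers close. It gives the time, the measured TCP pose, the force, the opening and the grip force at its end, in the units of the state.
- bot.get_state(): the state, without advancing time (a new reading comes with each control period).
- get_image(name): name is "side" or "top"; returns the picture (480x640x3 uint8, red, green, blue); there is no depth.
- get_calibration(name): a dict with "fov_y" (degrees; the focal length in pixels is half the picture's height over the tangent of half this angle, whatever the lens; pixels are square), "cx", "cy" (the principal point, pixels), "rvec" (rotation vector, rad) and "tvec" (3), from world to camera coordinates, as OpenCV has them. Camera axes: x right, y down, z forward; pixel columns grow to the right and rows downward; lengths in mm; the calibration is good to about 2 mm. A picture is of the moment at which its call begins. get_calibration takes no time and is no camera call.
- bot.hand_in(): hands the job in; it is judged then, once.
The state is a dict: "time": time; "joint_pos": joint angles; "qd": joint speeds; "joint_efforts": joint torques, N m; "tcp_pos": TCP position; "tool_rot": TCP orientation; "force": force on the tool from outside, world axes, zero at the start; "moment": the same for the moment, N m; "finger_gap": finger opening in mm; "grip_force": force on a finger pad.
Only numpy, scipy, OpenCV 4.12 (cv2) and the standard library are available. Lean on these libraries where they do the work, as an engineer would, in place of code of your own. Each camera call takes 0.05 s, during which the arm holds its last target. There are 200 camera calls.

## Task

Bring the one uncapped vial on the carousel under the filling nozzle: press the index plunger's knob in with a fingertip, swing it round with the dial to the next hole, and let the plunger spring fully up into that hole. Work by the knob only, without forcing it: leave the vials standing in their cups, neither touched nor lifted, and disturb nothing else on the bench.

Things in the scene. Friction and masses are not known exactly. Their poses are not given: they have to be found in the camera images.
- carousel: Filling carousel, fixed. Round grey base, 314 mm wide, 35 mm high, its top a steel index plate; over it turns an aluminium dial with eight white nest cups, 45 degrees apart. A pedestal beside it carries column, reagent bottle and a white dosing head (42 x 50 mm, underside 165 mm up) over the dial's edge; top 275 mm. Origin: on the bench at the dial's axis; z up, y from the axis to the nozzle.
- dial_axis (a point): Centre of the dial, on its vertical turning axis, on its upper face 45 mm above the bench. The dial is 196 mm wide; the cups (33 mm wide, rims 63 mm above the bench) stand 68 mm from the axis. Vials in them stand with undersides 47 mm above the bench, tops at 93 mm (open) or 98 mm (capped).
- plunger_top (a point): Centre of the flat top of the index plunger's black mushroom knob (32 mm wide, 15 mm thick), 90 mm above the bench when up; moves with it. The plunger stands upright in the end of the dial's arm, 125 mm from the axis, outside the vials, and starts 135 degrees round from the nozzle. Pressed in, it is free to run round in a slot: a fingertip pressing on the knob carries arm and dial along by friction.
- plunger (a joint): How far the plunger is pressed in (m). 0: up, its collar in a hole of the fixed index plate, dial locked; from 0.0075 the dial is free; 0.012: bottomed. A spring lifts it: 3 N at the top, 6.6 N at the bottom. Let go between holes it stays about 0.007 down under the plate; within about 3 mm of a hole, along the circle, its tapered collar rises and centres the dial by itself.
- dial (a joint): Turning angle of the dial (rad) about its vertical axis: 0 at the start, growing anticlockwise seen from above; a hole at every multiple of pi/4 (45 degrees). Free of the plunger it turns either way with light friction (about 0.05 N m) and stays where it is left.
- nozzle (a point): Lower tip of the dosing head's thin steel needle, 115 mm above the bench, straight over the place of one nest cup, 68 mm from the dial's axis. The cup under it starts empty.
- vial_open: The one vial on the dial without a cap: amber glass, 22.6 mm wide, 46 mm tall, open neck 16 mm wide, loose (about 22 g). It stands in one of the two cups next to the empty one under the nozzle, on either side, so one hole away, and rides round with the dial. Origin: centre of its underside, z up.
- vial_1: Amber glass vial, 22.6 mm in diameter, closed with a screw cap 21.6 mm wide, 51 mm tall in all, loose (about 22 g), standing in a nest cup of the dial and riding round with it. Origin: centre of its underside, z up. It stands in the other cup next to the nozzle's.
- vial_2: Amber glass vial, 22.6 mm in diameter, closed with a screw cap 21.6 mm wide, 51 mm tall in all, loose (about 22 g), standing in a nest cup of the dial and riding round with it. Origin: centre of its underside, z up.
- vial_3: Amber glass vial, 22.6 mm in diameter, closed with a screw cap 21.6 mm wide, 51 mm tall in all, loose (about 22 g), standing in a nest cup of the dial and riding round with it. Origin: centre of its underside, z up.
- spare_vial: Bystander: a capped vial of the same kind standing loose on the bench beside the base. Origin: centre of its underside.
- spatula: Bystander: steel laboratory spatula, 154 mm long, 4 mm thick, lying loose on the bench to the right of the carousel, along its own x.
- mouse: Bystander: black computer mouse, 66 mm across, 35 mm high, loose on the bench.

How it is judged (in metres and radians):
On the way:
1. the index plunger is pressed in far enough to free the dial (value of joint plunger above 0.007 m), for 0.1 s.
At the end, for the whole second after the job is handed in: The uncapped vial stands under the nozzle (axes within 4 mm), the dial one hole (45 degrees) round from its start and at rest, the plunger sprung up in that hole (pressed in less than 1.5 mm), and all four vials standing seated and upright in their cups (horizontal distance between vial_open and nozzle below 0.004 m and value of joint plunger below 0.0015 m and (value of joint dial between 0.765 and 0.805 rad or value of joint dial between -0.805 and -0.765 rad) and velocity of joint dial between -0.05 and 0.05 rad/s and height (world z) of vial_open between 0.044 and 0.05 m and height (world z) of vial_1 between 0.044 and 0.05 m and height (world z) of vial_2 between 0.044 and 0.05 m and height (world z) of vial_3 between 0.044 and 0.05 m and angle between each of vial_open, vial_1, vial_2, vial_3's own z axis and vertical below 0.15 rad); the robot touches nothing.
It fails at once if a vial on the dial is lifted in its cup (more than 8 mm) or tipped (height (world z) of any of vial_open, vial_1, vial_2, vial_3 above 0.055 m or angle between any of vial_open, vial_1, vial_2, vial_3's own z axis and vertical above 0.3 rad).
It fails at once if the robot touches a vial on the dial (more than 1 N) (contact force between any of the fingers, the arm and vial_open above 1 N or contact force between any of the fingers, the arm and vial_1 above 1 N or contact force between any of the fingers, the arm and vial_2 above 1 N or contact force between any of the fingers, the arm and vial_3 above 1 N).
It fails at once if the mechanism is forced (the robot bears on the carousel with more than 40 N) (contact force between any of the fingers, the arm and carousel above 40 N).
It fails at once if something else on the bench is pushed away (more than 15 mm) (distance of any of spare_vial, spatula, mouse from where it was at the start of the episode above 0.015 m).
It also fails if it takes over 35 s, if anything falls off the work surface, if the arm or the gripper's body presses on something with over 40 N, if the wrist force passes 120 N, or if a joint passes its speed limit or range.

## Working session

There is one attempt and no reset: what is moved stays moved. The work goes in short steps, Python scripts to look and compute and a tool call to move; the robot and the scene stay as the last step left them, time stands still between calls to the robot, and variables do not carry over. Pictures are saved under pics/ and viewed, at most 10 in all, crops included, and the job is handed in when it is done.

Besides the shell and the picture viewer there is one more tool, called after ">>>" as name(argument=value, ...), one argument or row to a line, values as JSON. arm_command: Moves the arm, as the interface text tells. Shift numbers are shares of 400 mm and turn numbers shares of 180 degrees, none past 1 either way. Its arguments: {"type":"object","properties":{"dp":{"type":"array","items":{"type":"array","items":{"type":"number"}}},"roll":{"type":"array","items":{"type":"number"}},"claw":{"type":"array","items":{"type":"number"}},"newtons":{"type":"number"}},"required":["dp","roll","claw"]}

```bash
mkdir -p pics; python3 - <<'E'
from rig import bot,get_image,get_calibration
import cv2
for n in("side","top"):
    cv2.imwrite(f"pics/{n}0.png",get_image(n)[:,:,::-1]); c=get_calibration(n); print(n,c)
s=bot.get_state(); print(s)
E
```

```text
side {'fov_y': 56.64730472051512, 'cx': 327.5537144889148, 'cy': 237.86336638437555, 'rvec': array([ 2.23761006, -0.17815184,  0.06342847]), 'tvec': array([-609.52496118,   49.7508239 ,  877.9120208 ])}
top {'fov_y': 56.969840925755875, 'cx': 314.9073166921575, 'cy': 247.704302792793, 'rvec': array([ 2.18053109, -2.18613051,  0.12620595]), 'tvec': array([-148.31688742,  620.90520977,  809.18047424])}
{'time': 0.1, 'joint_pos': array([ 1.06540431e+00,  3.00405892e-01,  1.52152295e+00, -1.29087157e-05,
        1.32069389e+00, -6.66186540e-02]), 'qd': array([-6.71129291e-05, -2.57750129e-03, -1.08287490e-03, -4.85600108e-04,
        5.21652229e-04, -5.13616619e-05]), 'joint_efforts': array([ 2.30092868e-03, -5.44378459e+01, -3.62375915e+01, -9.53115176e-06,
        3.02968430e-03,  4.50310790e-05]), 'tcp_pos': array([233.56912275, 497.70963019, 230.78167562]), 'tool_rot': array([-6.83642465e-01, -3.06602095e+00,  1.55771872e-03]), 'force': array([ 0.01804739, -0.08139584,  0.05283789]), 'moment': array([-0.01440045,  0.00329846,  0.02767992]), 'grip_force': 0.0, 'finger_gap': 85.48558285370956}
```

View pics/top0.png

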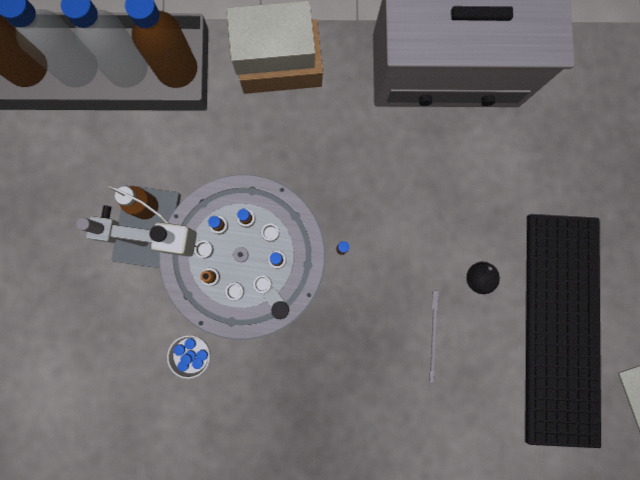

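View pics/side0.png

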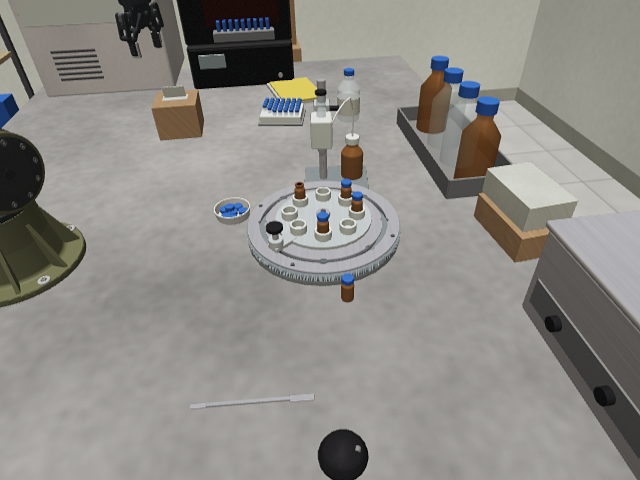

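The dosing head sits left of the dial in the top view at (175,240). The empty cup is at (204,249), the open vial at (208,276), a capped neighbour at (217,224) and the black knob at (280,309). In the side view the knob is at (274,228) and the gripper is far off at the top left.

```bash
cat > h.py <<'E'
import numpy as np,cv2
from rig import bot,get_image,get_calibration
from scipy.spatial.transform import Rotation as R
def cam(n):
    c=get_calibration(n); f=240/np.tan(np.radians(c["fov_y"]/2))
    return R.from_rotvec(c["rvec"]).as_matrix(),np.array(c["tvec"]),np.array([[f,0,c["cx"]],[0,f,c["cy"]],[0,0,1]])
def plane(n,uv,z):
    r,t,K=cam(n); o=-r.T@t; d=r.T@np.linalg.solve(K,np.r_[uv,1.]); return o+d*(z-o[2])/d[2]
def tri(a,b):
    P=[K@np.c_[r,t] for r,t,K in(cam("top"),cam("side"))]
    X=cv2.triangulatePoints(*P,np.array(a,float),np.array(b,float)).ravel(); return X[:3]/X[3]
def blob(im,lo,hi,box,inv=False):
    h=cv2.cvtColor(im,cv2.COLOR_RGB2HSV); m=cv2.inRange(h,lo,hi); k=np.zeros_like(m); x0,y0,x1,y1=box; k[y0:y1,x0:x1]=255; m&=k
    n,l,st,c=cv2.connectedComponentsWithStats(m); return [(st[i,4],st[i,:4].tolist(),c[i].round(1).tolist()) for i in range(1,n) if st[i,4]>15],l
E
python3 - <<'E'
from h import *
T=cv2.imread("pics/top0.png")[:,:,::-1];S=cv2.imread("pics/side0.png")[:,:,::-1]
dark=((0,0,0),(180,255,60))
kt,_=blob(T,*dark,(262,292,300,328)); ks,_=blob(S,*dark,(260,215,290,245)); print("knob",kt,ks)
a=max(kt)[2]
print("knob top z84",plane("top",a,86)); 
if ks: print("side",plane("side",max(ks)[2],84),"tri",tri(a,max(ks)[2]))
caps,_=blob(T,(105,120,60),(130,255,255),(200,200,300,270)); print([(c[2],plane("top",c[2],95).round(1)) for c in caps])
# cup rims: white
cups,_=blob(T,(0,0,200),(180,40,255),(195,205,300,305)); print([(c[0],c[1],c[2],plane("top",c[2],60).round(1)) for c in cups])
am,_=blob(T,(5,120,60),(20,255,255),(195,262,222,290)); print("amber",[(c,plane("top",c[2],80).round(1)) for c in am])
hub=plane("top",(240,254),50); print("hub",hub)
# base outline: dark-vs-bench edges are weak; use extreme pixels read from picture
for uv in((160,255),(324,257),(242,176),(242,339)): print(uv,plane("top",uv,35).round(1))
print("head",plane("top",(177,240),190))
E
python3 -c "
import cv2;a=cv2.imread('pics/top0.png')[165:345,90:350];b=cv2.imread('pics/side0.png')[170:300,230:410]
a=cv2.resize(a,None,fx=3,fy=3,interpolation=2);cv2.imwrite('pics/c.png',a)"
```

```text
knob [(np.int32(228), [272, 302, 17, 17], [280.0, 309.9])] [(np.int32(177), [266, 222, 17, 13], [273.9, 227.7])]
knob top z84 [506.23437695 -87.304876    86.        ]
side [505.92435921 -83.18704563  84.        ] tri [506.12731275 -87.36615159  87.11824172]
[([242.9, 214.5], array([673.4, -22. ,  95. ])), ([214.2, 221.5], array([660.9,  28.1,  95. ])), ([275.4, 258.0], array([596.5, -79.5,  95. ]))]
[(np.int32(113), [265, 228, 13, 12], [270.8, 233.2], array([644.6, -68.4,  60. ])), (np.int32(104), [199, 244, 12, 13], [204.8, 249.6], array([614.6,  51.4,  60. ])), (np.int32(107), [257, 279, 13, 11], [263.1, 284.2], array([551.4, -55. ,  60. ])), (np.int32(102), [230, 284, 12, 14], [235.1, 290.9], array([539.5,  -4.6,  60. ]))]
amber [((np.int32(100), [201, 271, 13, 12], [207.6, 276.5]), array([565.1,  41. ,  80. ]))]
hub [607.25274698 -11.11218508  50.        ]
(160, 255) [606.9 140.4  35. ]
(324, 257) [ 602.5 -166.9   35. ]
(242, 176) [758.1 -10.9  35. ]
(242, 339) [451.  -14.5  35. ]
head [617.67574599  64.52284401 190.        ]
```

View pics/c.png

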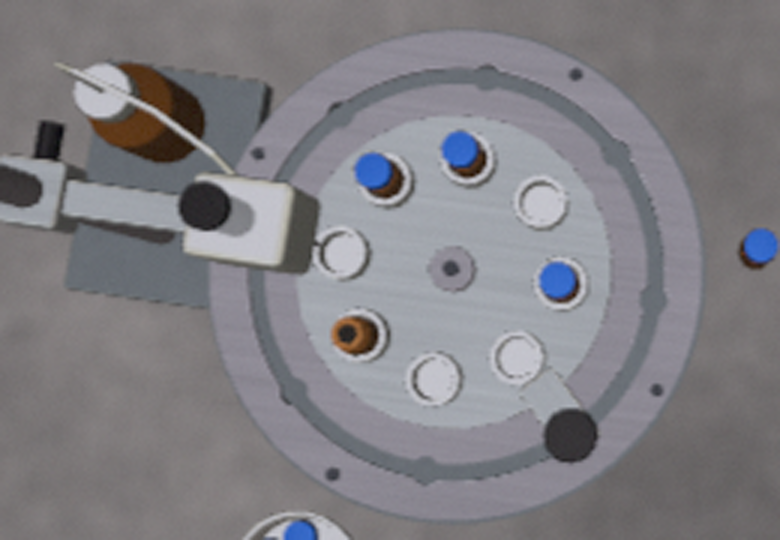

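Axis from opposite cup pairs is about (606,-13). The knob is about (506,-87), which is 124 mm from the axis against 125 expected, at 217° with the nozzle at 82°. The open vial has to go clockwise, so the knob runs from 217° to 172° and ends near (482,4).

>>> arm_command(
  dp=[
    [-0.04, -0.03, 0],
    [-0.11, -0.09, 0.02],
    [-0.18, -0.15, 0.04],
    [-0.25, -0.21, 0.06],
    [-0.32, -0.27, 0.08],
    [-0.39, -0.33, 0.1],
    [-0.46, -0.39, 0.1],
    [-0.53, -0.45, 0.1],
    [-0.6, -0.51, 0.1],
    [-0.67, -0.57, 0.1],
    [-0.74, -0.62, 0.1],
    [-0.81, -0.68, 0.1],
    [-0.88, -0.74, 0.1],
    [-0.94, -0.79, 0.1],
    [-0.98, -0.82, 0.1],
    [-1, -0.84, 0.1],
    [-1, -0.84, 0.1],
  ],
  roll=[0, 0, 0, 0, 0, 0, 0, 0, 0, 0, 0, 0, 0, 0, 0, 0, 0],
  claw=[2, 2, 2, 2, 2, 2, 2, 2, 2, 2, 2, 2, 2, 2, 2, 2, 2],
  newtons=20,
)

```text
time: 1.52
tcp_pos: [453.3, 22.4, 191.0]
tool_rot: [-0.687, -3.065, 0.0]
force: [0.6, 0.7, -0.3]
finger_gap: 2.3
grip_force: 0.0
```

```bash
cat >> h.py <<'E'
def to(goal):
    s=bot.get_state(); r=R.from_rotvec(s["tool_rot"]).as_matrix()
    print(s["time"],s["tcp_pos"].round(1),s["force"].round(2),s["finger_gap"],"x,y axes",r[:,0].round(3),r[:,1].round(3))
    for g in goal: print(np.round(g,1),(r.T@(np.array(g)-s["tcp_pos"])/400).round(4))
E
python3 -c "
from h import *
to([(506.2,-87.4,140),(506.2,-87.4,96)])"
```

```text
1.5167 [453.3  22.4 191. ] [ 0.56  0.7  -0.28] 2.2963313022057696 x,y axes [-0.904  0.427  0.   ] [ 0.427  0.904 -0.   ]
[506.2 -87.4 140. ] [-0.2368 -0.1918  0.1274]
[506.2 -87.4  96. ] [-0.2369 -0.1918  0.2374]
```

>>> arm_command(
  dp=[
    [-0.04, -0.03, 0],
    [-0.1, -0.08, 0],
    [-0.16, -0.13, 0.03],
    [-0.21, -0.17, 0.08],
    [-0.236, -0.191, 0.13],
    [-0.236, -0.191, 0.18],
    [-0.236, -0.191, 0.21],
    [-0.236, -0.191, 0.225],
    [-0.236, -0.191, 0.225],
    [-0.236, -0.191, 0.225],
  ],
  roll=[0, 0, 0, 0, 0, 0, 0, 0, 0, 0],
  claw=[2, 2, 2, 2, 2, 2, 2, 2, 2, 2],
)

```text
time: 2.35
tcp_pos: [506.2, -84.7, 101.8]
tool_rot: [0.682, 3.066, 0.0]
force: [-0.3, 0.1, 0.5]
finger_gap: 1.9
grip_force: 0.0
```

```bash
python3 -c "
from h import *
a=get_image('top')[250:350,200:340,::-1];b=get_image('side')[120:300,200:400,::-1]
cv2.imwrite('pics/d.png',np.hstack([cv2.resize(a,(400,286)),cv2.resize(b,(318,286))]))
to([(506.2,-87.4,90),(506.2,-87.4,80)])"
```

```text
2.45 [506.5 -85.1 102.3] [-0.06  0.23  0.59] 2.078415729480028 x,y axes [-0.906  0.424 -0.002] [0.424 0.906 0.   ]
[506.2 -87.4  90. ] [-0.0018 -0.0056  0.0309]
[506.2 -87.4  80. ] [-0.0018 -0.0056  0.0559]
```

View pics/d.png

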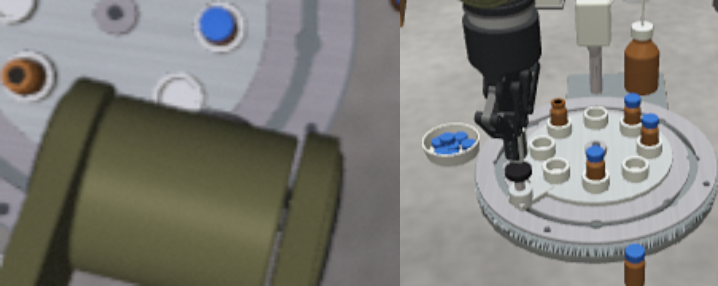

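The fingertip hangs just above the knob, at about (518,170) in the right-hand crop, clear of the vials. I press next.

>>> arm_command(
  dp=[
    [-0.002, -0.004, 0.01],
    [-0.002, -0.006, 0.02],
    [-0.002, -0.006, 0.027],
    [-0.002, -0.006, 0.034],
    [-0.002, -0.006, 0.041],
    [-0.002, -0.006, 0.048],
    [-0.002, -0.006, 0.054],
    [-0.002, -0.006, 0.056],
    [-0.002, -0.006, 0.056],
    [-0.002, -0.006, 0.056],
  ],
  roll=[0, 0, 0, 0, 0, 0, 0, 0, 0, 0],
  claw=[2, 2, 2, 2, 2, 2, 2, 2, 2, 2],
)

```text
time: 3.28
tcp_pos: [505.7, -88.1, 78.9]
tool_rot: [0.684, 3.066, -0.0]
force: [-2.7, 0.1, 5.2]
finger_gap: 2.4
grip_force: 2.7
```

```bash
python3 -c "
from h import *
p=bot.get_state()['tcp_pos']; ax=np.array([606,-13]); k=np.array([506.2,-87.4])-ax
G=[]
for d in range(0,49,3):
    a=np.radians(-d); c,s=np.cos(a),np.sin(a); G.append(np.r_[p[:2]+np.array([[c,-s],[s,c]])@k-k,p[2]])
to(G)"
```

```text
3.2833 [505.7 -88.1  78.9] [-2.69  0.07  5.16] 2.41543750800778 x,y axes [-0.905  0.425 -0.   ] [ 0.425  0.905 -0.   ]
[505.7 -88.1  78.9] [ 0.  0. -0.]
[502.  -82.8  78.9] [ 0.0142  0.0081 -0.    ]
[498.5 -77.3  78.9] [ 0.0279  0.0169 -0.    ]
[495.3 -71.6  78.9] [ 0.0411  0.0263 -0.    ]
[492.5 -65.7  78.9] [ 0.0538  0.0365 -0.    ]
[489.9 -59.7  78.9] [ 0.066   0.0474 -0.    ]
[487.6 -53.6  78.9] [ 0.0776  0.0588 -0.    ]
[485.7 -47.4  78.9] [ 0.0886  0.0708 -0.    ]
[484.1 -41.1  78.9] [ 0.0989  0.0834 -0.    ]
[482.8 -34.7  78.9] [ 0.1086  0.0966 -0.    ]
[481.9 -28.2  78.9] [ 0.1175  0.1102 -0.    ]
[481.3 -21.7  78.9] [ 0.1258  0.1242 -0.    ]
[481.1 -15.2  78.9] [ 0.1332  0.1387 -0.    ]
[481.2  -8.7  78.9] [ 0.14    0.1536 -0.    ]
[481.6  -2.2  78.9] [ 0.1459  0.1687 -0.    ]
[482.4   4.3  78.9] [ 0.151   0.1842 -0.    ]
[483.5  10.7  78.9] [ 0.1553  0.1999 -0.    ]
```

>>> arm_command(
  dp=[
    [0.003, 0.002, 0],
    [0.009, 0.005, 0],
    [0.014, 0.008, 0],
    [0.021, 0.0125, 0],
    [0.028, 0.017, 0],
    [0.0345, 0.0215, 0],
    [0.041, 0.0265, 0],
    [0.0475, 0.0315, 0],
    [0.054, 0.0365, 0],
    [0.06, 0.042, 0],
    [0.066, 0.0475, 0],
    [0.072, 0.053, 0],
    [0.0775, 0.059, 0],
    [0.083, 0.065, 0],
    [0.0885, 0.071, 0],
    [0.0965, 0.0805, 0],
    [0.099, 0.0835, 0],
    [0.099, 0.0835, 0],
    [0.099, 0.0835, 0],
  ],
  roll=[0, 0, 0, 0, 0, 0, 0, 0, 0, 0, 0, 0, 0, 0, 0, 0, 0, 0, 0],
  claw=[2, 2, 2, 2, 2, 2, 2, 2, 2, 2, 2, 2, 2, 2, 2, 2, 2, 2, 2],
)

```text
time: 4.87
tcp_pos: [484.4, -40.7, 79.2]
tool_rot: [0.683, 3.065, 0.0]
force: [0.5, 0.4, 4.4]
finger_gap: 1.9
grip_force: 2.7
```

```bash
python3 -c "
from h import *
t=get_image('top');s=get_image('side')
a=t[180:340,150:320,::-1];b=s[120:300,200:400,::-1]
cv2.imwrite('pics/e.png',np.hstack([cv2.resize(a,(400,376)),cv2.resize(b,(400,376))]))
p=bot.get_state()['tcp_pos']; ax=np.array([606,-13]); v=p[:2]-ax; print('ang',np.degrees(np.arctan2(v[1],v[0]))%360,np.hypot(*v))
h,_=blob(s,(0,0,0),(180,255,60),(225,205,320,245)); print(h)
k=125*v/np.hypot(*v); to([np.r_[ax+125*np.array([np.cos(np.radians(q)),np.sin(np.radians(q))]),79] for q in (192,188,184,180,176,172,171,170)])"
```

```text
ang 192.89786472931814 124.71897699965797
[(np.int32(212), [253, 205, 17, 21], [260.6, 215.1])]
4.9667 [484.4 -40.8  79.2] [-0.82 -0.22  4.95] 1.8469779959606472 x,y axes [-0.905  0.425 -0.001] [0.425 0.905 0.   ]
[483.7 -39.   79. ] [0.0035 0.0034 0.0004]
[482.2 -30.4  79. ] [0.0161 0.0213 0.0004]
[481.3 -21.7  79. ] [0.0274 0.04   0.0004]
[481. -13.  79.] [0.0373 0.0594 0.0004]
[481.3  -4.3  79. ] [0.0459 0.0794 0.0004]
[482.2   4.4  79. ] [0.053  0.1    0.0004]
[482.5   6.6  79. ] [0.0546 0.1053 0.0004]
[482.9   8.7  79. ] [0.0561 0.1105 0.0004]
```

View pics/e.png

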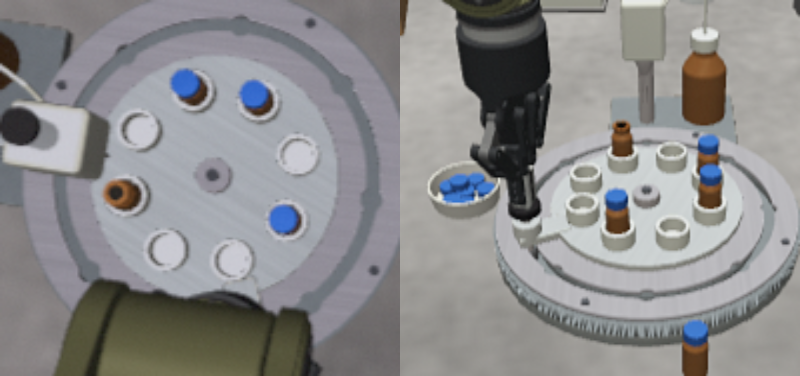

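The dial has turned about half a pitch clockwise with the knob: the open vial is at (122,193) in the crop, heading for the nozzle. The vials all stand.

>>> arm_command(
  dp=[
    [0.003, 0.004, 0],
    [0.008, 0.0095, 0],
    [0.0125, 0.016, 0],
    [0.017, 0.023, 0],
    [0.0215, 0.029, 0],
    [0.0255, 0.036, 0],
    [0.029, 0.043, 0],
    [0.033, 0.0505, 0],
    [0.037, 0.0585, 0],
    [0.0405, 0.066, 0],
    [0.0435, 0.0735, 0],
    [0.0465, 0.081, 0],
    [0.049, 0.0875, 0],
    [0.051, 0.0935, 0],
    [0.0525, 0.098, 0],
    [0.053, 0.1, 0],
    [0.053, 0.1, 0],
    [0.053, 0.1, 0],
  ],
  roll=[0, 0, 0, 0, 0, 0, 0, 0, 0, 0, 0, 0, 0, 0, 0, 0, 0, 0],
  claw=[2, 2, 2, 2, 2, 2, 2, 2, 2, 2, 2, 2, 2, 2, 2, 2, 2, 2],
)

```text
time: 6.47
tcp_pos: [482.2, 4.4, 79.1]
tool_rot: [0.684, 3.066, 0.001]
force: [-0.5, 0.3, 5.5]
finger_gap: 2.1
grip_force: 2.7
```

```bash
python3 - <<'E'
from h import *
t=get_image('top'); cv2.imwrite('pics/t2.png',t[:,:,::-1]); cv2.imwrite('pics/s2.png',get_image('side')[:,:,::-1])
ax=np.array([606,-13])
for nm,im in(("0",cv2.imread("pics/top0.png")[:,:,::-1]),("2",t)):
    for lab,lo,hi,z in(("cap",(105,120,60),(130,255,255),95),("cup",(0,0,200),(180,40,255),60)):
        b,_=blob(im,lo,hi,(195,205,300,305))
        for c in b:
            q=plane("top",c[2],z)[:2]-ax
            if 55<np.hypot(*q)<80: print(nm,lab,c[0],np.hypot(*q).round(1),(np.degrees(np.arctan2(q[1],q[0]))%360).round(1))
to([(482.2,4.4,79)])
E
```

```text
0 cap 110 68.0 352.4
0 cap 113 68.6 36.8
0 cap 107 67.1 261.9
0 cup 113 67.6 304.9
0 cup 104 65.0 82.4
0 cup 107 68.9 217.6
0 cup 102 67.0 172.8
2 cap 111 68.0 353.4
2 cap 111 67.2 308.6
2 cap 112 67.3 217.9
2 cup 150 67.7 38.5
2 cup 143 67.7 260.9
2 cup 159 67.1 127.8
2 cup 166 67.4 173.0
2 cup 18 76.6 213.6
6.5667 [482.2   4.4  79.1] [-1.17  0.64  6.25] 1.5851226423654035 x,y axes [-0.905  0.425 -0.001] [0.425 0.905 0.001]
[482.2   4.4  79. ] [-0.     -0.      0.0004]
```

By the caps the dial stands about 43.7° round, so it needs about 2.7 mm more along the circle before the release.

>>> arm_command(
  dp=[
    [0.0005, 0.002, 0],
    [0.001, 0.004, 0],
    [0.002, 0.0065, 0],
    [0.002, 0.0065, 0],
    [0.002, 0.0065, 0],
    [0.002, 0.0065, -0.004],
    [0.002, 0.0065, -0.008],
    [0.002, 0.0065, -0.013],
    [0.002, 0.0065, -0.018],
    [0.002, 0.0065, -0.023],
    [0.002, 0.0065, -0.028],
    [0.002, 0.0065, -0.034],
    [0.002, 0.0065, -0.045],
    [0.002, 0.0065, -0.07],
    [0.002, 0.0065, -0.12],
    [0.002, 0.0065, -0.2],
    [0.002, 0.0065, -0.25],
    [0.002, 0.0065, -0.25],
  ],
  roll=[0, 0, 0, 0, 0, 0, 0, 0, 0, 0, 0, 0, 0, 0, 0, 0, 0, 0],
  claw=[2, 2, 2, 2, 2, 2, 2, 2, 2, 2, 2, 2, 2, 2, 2, 2, 2, 2],
)

```text
time: 8.07
tcp_pos: [483.7, 6.9, 183.6]
tool_rot: [0.682, 3.06, 0.002]
force: [0.9, 0.0, 1.0]
finger_gap: 2.0
grip_force: 0.0
```

```bash
python3 - <<'E'
from h import *
t=get_image('top'); s=get_image('side')
cv2.imwrite('pics/f.png',np.hstack([cv2.resize(t[180:340,150:320,::-1],(400,376)),cv2.resize(s[120:300,200:400,::-1],(400,376))]))
ax=np.array([606,-13])
for lab,lo,hi,z in(("cap",(105,120,60),(130,255,255),95),("cup",(0,0,200),(180,40,255),60)):
    for c in blob(t,lo,hi,(195,205,300,305))[0]:
        q=plane("top",c[2],z)[:2]-ax
        if 55<np.hypot(*q)<80: print(lab,np.hypot(*q).round(1),(np.degrees(np.arctan2(q[1],q[0]))%360).round(1))
g=blob(s,(0,0,0),(180,255,60),(235,185,275,245))[0]; print(g)
# expected side pixel of knob mid-height up (z82.5 centre of sides) vs 7 mm down, and calibration offset from start picture
r,tt,K=cam("side")
for X in((506.2,-87.4,86),(482.3,6,86),(482.3,6,79)):
    u=K@(r@np.array(X)+tt); print(X,(u[:2]/u[2]).round(1))
to([])
E
```

```text
cap 68.1 352.6
cap 67.3 307.2
cap 67.4 216.8
cup 66.2 37.5
cup 68.0 260.2
cup 67.2 126.7
cup 67.2 171.7
[(np.int32(145), [252, 196, 16, 12], [259.3, 201.0])]
(506.2, -87.4, 86) [274.1 228.2]
(482.3, 6, 86) [259.3 201.2]
(482.3, 6, 79) [259.7 204.2]
8.1667 [482.3   7.  179.7] [-0.79  0.08 -0.26] 1.877695086778238 x,y axes [-0.905  0.425 -0.001] [0.425 0.905 0.   ]
```

View pics/f.png

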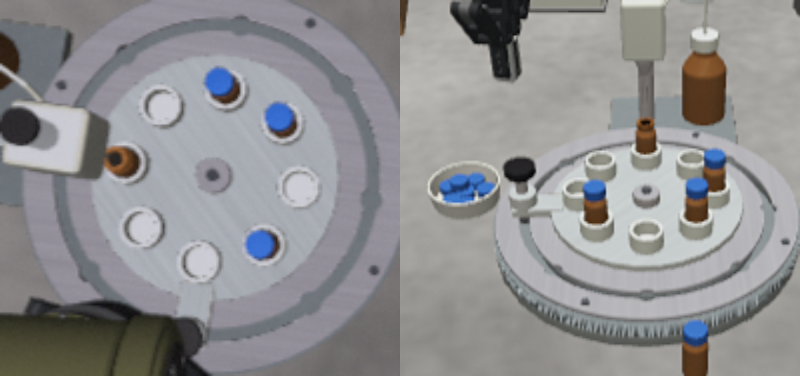

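The open vial is under the dosing head at (125,160) in the left crop. The knob's centre is at side-view row 201.0; fully up it should be at 201.2, and stuck down at 204.2. The dial has turned about 45° and all the vials stand, so I hand in.

```bash
python3 -c "
from rig import bot
print(bot.hand_in())"
```

```text
the job is handed in; nothing more can be done
None
```

I handed the job in with the dial turned one hole clockwise, the open vial under the nozzle, the plunger up in its new hole and all four vials standing, all by camera measurement; the rig returned no verdict.

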